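# Clear a jammed blank from the press chute

### The job

A brass blank has jammed under the lips of the press's feed chute. Push it back up the chute until it is clear of the lips and lies free in the open upper part, then lift it out and set it down flat in the middle of the round steel bench block. Do not drop or throw it, and leave the blocks, the hammer and the wooden mandrel where they are.

Things in the scene. Friction and masses are not known exactly. Their poses are not given: they have to be found in the camera images.
- chute: fixed grey hand press with its straight steel feed chute, one piece. Origin on the chute floor's centre line where the lips end, 60 mm above the table. Frame tilted with the floor: +x up the chute (away from the press, climbing 10 degrees), z square to the floor, y=0 the centre line, +y left looking uphill. Floor 66 mm wide between the rails (y -33 to 33 mm), from x=-210 to +150 mm
- lip_end (a point): origin of the chute. Below it (x=-210 to 0 mm) two lips along the rails overhang the blank: underside 21 mm, top 25 mm above the floor, with an open slot 42 mm wide between them on the centre line, into which narrow shut fingers fit. Above it (x=0 to 150 mm) nothing overhangs: only rails 6 mm high, 10 mm thick (y 33 to 43 mm each side)
- shoe (a joint): spring shoe in the left rail (bears from x=-118 to -62 mm, tapered ends to -53 mm; its housing reaches out to y=+101 mm, no higher than the lips). Slide in m: 0 bearing on the jammed blank, +0.006 with nothing against it. It pinches the blank with 4 to 7 N: pushing takes up to about 18 N. With its centre above x=-30 mm the blank is loose and rests on the slope by friction
- blank: plain solid brass disc, 60 mm in diameter, 18 mm thick, about 0.42 kg. Origin at the centre of its underside, z along its axis. Starts flat on the chute floor (so tilted 10 degrees) under the lips, against the right rail (y=-3 mm), its centre at x=-105 to -65 mm of the chute
- round_block: round dark steel bench block, 120 mm in diameter, 50 mm high, 4.4 kg, loose on the table. Origin at the centre of its underside
- square_block: square dark steel bench block, 100 x 100 x 40 mm, loose; a bystander. Origin at the centre of its underside
- hammer: hammer lying on the table, 260 mm long; a bystander. Its x axis runs along the handle toward the head
- mandrel: tapered wooden mandrel standing upright, 190 mm high, 64 mm wide at the foot; a bystander. Origin at the centre of its underside
- low_end (a point): middle of the floor's lower end, x=-210 mm of the chute. Beyond it the press bed and die, up to 30 mm above the table; the ram and its head start 60 mm further on, at 138 mm above the table, and rise to 350 mm (its lever to 420 mm)
- top_end (a point): middle of the floor's upper end, x=+150 mm of the chute, 86 mm above the table. Open: there is no stop, a blank pushed over it falls
Things that resemble listed ones, but are neither listed nor needed, are in the scene too. Leave any blue look-alike of the round_block alone.

How it is judged:
On the way:
1. the blank lies in the open upper part of the chute, wholly clear of the lips (x of blank in the frame of chute between 0.03 and 0.15 m and y of blank in the frame of chute between -0.02 and 0.02 m and z of blank in the frame of chute below 0.008 m), for 0.2 s.
At the end, for the whole second after the job is handed in: the blank rests flat on top of the round bench block, released and still, same side up, its centre within 25 mm of the block's centre (horizontal distance between blank and round_block below 0.025 m and z of blank in the frame of round_block between 0.046 and 0.054 m and angle between blank's own z axis and vertical below 0.08 rad and linear speed of blank below 0.02 m/s); the robot touches nothing.
It fails at once if the blank is dropped or thrown (moves faster than 0.5 m/s while no finger touches it) (linear speed of blank above 0.5 m/s and contact force between the fingers and blank below 0.05 N).
It fails at once if a bench block, the hammer or the mandrel is moved by more than 30 mm (distance of any of round_block, square_block, hammer, mandrel from where it was at the start of the episode above 0.03 m).
It also fails if it takes over 58 s, if anything falls off the work surface, if the arm or the gripper's body presses on something with over 40 N, if the wrist force passes 120 N, or if a joint passes its speed limit or range.

### The arm

A 7-joint arm with a two-finger parallel gripper is mounted at the origin on the work surface. World frame = base frame: x ahead of the robot, y to its left, z up, the work surface at z = 0. Lengths are in m, angles in rad, forces in N, time in s.
With the tool pointing down it reaches from about 0.425 to 0.875 m from the base axis. Payload 8.4 kg.
Tool frame: the origin (TCP) lies at the very end of the fingers, on their centre line; the grasp point (between the pads) lies r.grip_depth behind it (r.grip_depth is the distance from the TCP to the grasp point, in m); z points along the fingers, y is the line along which they close (so a half turn about z gives the same grasp; the last joint's range is limited). The gripper opens to 87 mm and grips with 3 to 60 N. Pads are 19 mm wide; open, the fingers measure 117 mm over their backs; the gripper's body (75 mm by 190 mm) begins 51 mm behind the grasp point.
Start: joints at [1.123, 0.333, 0.04, 1.465, -0.013, 1.343, -0.059], TCP at [0.222, -0.611, 0.223] pointing down, gripper open.
Joint ranges: [-2.58, 2.58], [-0.38, 2.09], [-1.3, 1.39], [0.25, 2.4], [-1.5, 4.64], [0.08, 2.09], [-2.65, 2.65]. Speed limits (rad/s): [2.22, 2.22, 2.79, 2.79, 3.14, 3.14, 3.14].

### API

Orientations are given as a rotation vector (axis times angle).
In Python, from cell import r, vision gives the robot as it stands.
- The arm moves only by the tool step_arm, never from a script. Its argument "increments" is a list of rows, each a list of 2 entries, a list of its own where there are three numbers: the shift along the tool's x, y, z normalised to -1 to 1, where 1 is 250 mm, then the turn about the tool's z normalised to -1 to 1, where 1 is 60 degrees. A call has 1 to 12 rows; each row shifts and turns the commanded pose from where the row before left it, along the tool's axes as they then stand; what a row does not reach is not made up. A row lasts 1/12 s, in which the tool goes at most 41.7 mm and 7.16 degrees, less where a joint would pass 70% of its speed; a pose out of reach is approached as far as the arm can. A call with a number of a shift or a turn outside -1 to 1 is refused whole. A call with a gripper value outside its range is refused whole. "fingers" is the closure in counts, from 0 (fully open) to 255 (shut), set as the call begins (left out, the last holds). The fingers move at their own pace and stop on an object; "newtons" is the grip in N (left out, the last holds). Time passes only in rows, so rows that do not move let the fingers close. It gives the time, the measured TCP pose, the force, the opening and the grip force at its end, in the units of the state.
- r.state(): the state, without advancing time (a new reading comes with each control period).
- vision.camera(name): name is "scene" or "side" or "wrist"; returns the picture (420x560x3 uint8, red, green, blue); there is no depth.
- vision.calibration(name): a dict with "mtx" (3x3 intrinsics, pixels), "k1" (the pictures are not rectified: a ray, as slopes to the right and down, at radius r is drawn at 1 + k1 r^2 times it, then the intrinsics apply), "origin" and "orientation" of the camera in the world. Camera axes: x right, y up, looking along -z (the intrinsics and any distortion apply to the point x, -y, -z); pixel columns grow to the right and rows downward; lengths in m; the calibration is good to about 2 mm. A picture is of the moment at which its call begins: read the wrist's pose just before it. calibration takes no time and is no camera call; for the wrist camera it gives the pose at the moment of the call.
- r.close_job(): hands the job in; it is judged then, once.
The state is a dict: "clock": time; "q": joint angles; "dq": joint speeds; "tau": joint torques, N m; "position": TCP position; "eef_rot": TCP orientation; "wrist_force": force on the tool from outside, world axes, zero at the start; "wrist_torque": the same for the moment, N m; "width": opening from 0.0 (shut) to 1.0 (fully open); "grip_force": force on a finger pad.
Only numpy, scipy, OpenCV 4.12 (cv2) and the standard library are available. Lean on these libraries where they do the work, as an engineer would, in place of code of your own. Each camera call takes 0.05 s, during which the arm holds its last target. There are 200 camera calls.

## Working session

There is one attempt and no reset: what is moved stays moved. The work goes in short steps, Python scripts to look and compute and a tool call to move; the robot and the scene stay as the last step left them, time stands still between calls to the robot, and variables do not carry over. Pictures are saved under pics/ and viewed, at most 10 in all, crops included, and the job is handed in when it is done.

Besides the shell and the picture viewer there is one more tool, called after "Emit:" as name(argument=value, ...) on one line, values as JSON. step_arm: Moves the arm, as the interface text tells. Scaled input: -1 to 1 covers 250 mm each way for a shift and 60 degrees each way for a turn. Its arguments: {"type":"object","properties":{"increments":{"type":"array","items":{"type":"array"}},"fingers":{"type":"number"},"newtons":{"type":"number"}},"required":["increments"]}

```bash
mkdir -p pics; ls
python3 - <<'E'
from cell import r, vision
import cv2, numpy as np
print(r.state(), r.grip_depth)
for n in ("scene","side"):
    im=vision.camera(n); cv2.imwrite(f"pics/{n}0.png",im[:,:,::-1]); c=vision.calibration(n); print(n,c)
E
```

```text
pics
{'clock': 0.0, 'q': array([ 1.12278788,  0.33395116,  0.03985863,  1.46623279, -0.01338837,
        1.34328733, -0.05852066]), 'dq': array([ 0.00097746, -0.00081138, -0.00068434,  0.00019081,  0.00111964,
       -0.00070707, -0.00115868]), 'tau': array([-7.50974159e-04, -6.56370306e+01,  1.33428533e+00, -4.03789330e+01,
       -5.99489571e-02,  4.51146578e-02,  1.17758100e-04]), 'position': array([ 0.22198099, -0.6104437 ,  0.22165187]), 'eef_rot': array([-3.09240037e+00, -5.44830699e-01,  6.19951099e-04]), 'wrist_force': array([ 0.30633797,  0.66605302, -0.00981095]), 'wrist_torque': array([0.03637306, 0.01108428, 0.0333563 ]), 'grip_force': 0.0, 'width': 0.9955116664688288} 0.0187
scene {'mtx': array([[385.97958159,   0.        , 279.64430389],
       [  0.        , 385.97958159, 200.14100963],
       [  0.        ,   0.        ,   1.        ]]), 'k1': -0.047261678464205835, 'origin': array([ 1.0249083 , -0.48147013,  0.65861705]), 'orientation': array([0.87291125, 0.31528481, 0.66347892])}
side {'mtx': array([[453.68293007,   0.        , 280.66990583],
       [  0.        , 453.68293007, 205.16027344],
       [  0.        ,   0.        ,   1.        ]]), 'k1': 0.019739353026798707, 'origin': array([0.384684  , 1.00790388, 0.64441499]), 'orientation': array([ 0.09630566, -1.45910575, -2.61174   ])}
```

View pics/scene0.png

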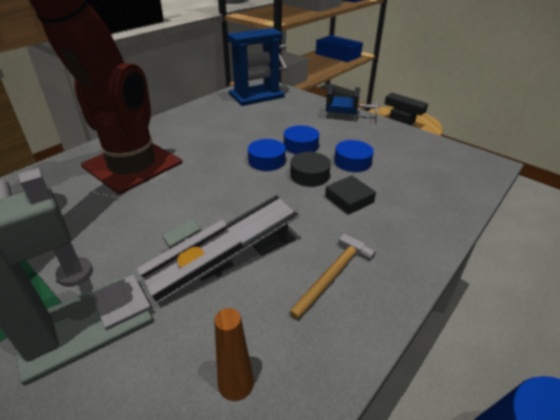

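View pics/side0.png

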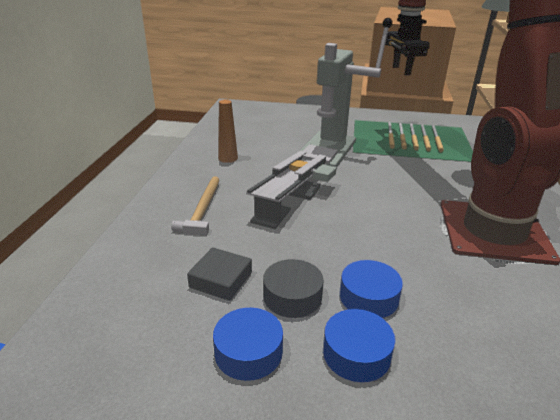

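The scene view shows the chute running from the press (about 150,290) up to (290,207), the blank at (190,257) and the round dark block at (310,168). The side view shows the dark round block at (293,287) and the chute top at (275,190). I'll enlarge the chute next.

```bash
cat > h.py <<'E'
import numpy as np, cv2
from scipy.spatial.transform import Rotation as R
def ray(c,u,v):
    M=c['mtx']; d=np.array([(u-M[0,2])/M[0,0],(v-M[1,2])/M[1,1]]); s=d.copy()
    for _ in range(20): s=d/(1+c['k1']*(s@s))
    return np.array(c['origin']),R.from_rotvec(c['orientation']).apply([s[0],-s[1],-1])
def onz(c,u,v,z):
    o,d=ray(c,u,v); return o+d*(z-o[2])/d[2]
def proj(c,p):
    q=R.from_rotvec(c['orientation']).inv().apply(np.asarray(p)-c['origin']); s=np.array([q[0],-q[1]])/-q[2]
    s=s*(1+c['k1']*(s@s)); M=c['mtx']; return np.array([s[0]*M[0,0]+M[0,2],s[1]*M[1,1]+M[1,2]])
def tri(a,b):
    A=np.zeros((3,3));y=np.zeros(3)
    for o,d in (a,b):
        d=d/np.linalg.norm(d);P=np.eye(3)-np.outer(d,d);A+=P;y+=P@o
    return np.linalg.solve(A,y)
E
python3 - <<'E'
from h import *
from cell import vision
S=cv2.imread('pics/scene0.png');D=cv2.imread('pics/side0.png')
a=cv2.resize(S[190:310,130:310],None,fx=4.4,fy=4.4,interpolation=cv2.INTER_CUBIC)
b=cv2.resize(D[130:230,240:360],None,fx=6,fy=6,interpolation=cv2.INTER_CUBIC)
cv2.imwrite('pics/sc.png',a);cv2.imwrite('pics/sd.png',b)
cs,cd=vision.calibration('scene'),vision.calibration('side')
# round block: dark mask
for im,c,p,n in((S,cs,(310,168),'scene'),(D,cd,(293,287),'side')):
    g=im.max(2); m=(g<75).astype(np.uint8); k,l,st,ce=cv2.connectedComponentsWithStats(m,connectivity=4)
    i=l[p[1],p[0]]; print(n,im[p[1],p[0]],st[i],ce[i])
    # silhouette bbox top-face estimate: print rim candidates
    x,y,w,h,_=st[i]; print('top', onz(c,x+w/2,y,.05), 'left',onz(c,x,p[1]-8,.05),'right',onz(c,x+w,p[1]-8,.05))
    hsv=cv2.cvtColor(im,cv2.COLOR_BGR2HSV); b=((hsv[...,0]>8)&(hsv[...,0]<28)&(hsv[...,1]>150)&(hsv[...,2]>120)).astype(np.uint8)
    k,l,st,ce=cv2.connectedComponentsWithStats(b)
    for j in range(1,k):
        if st[j][4]>15: print('brass',st[j],ce[j],onz(c,*ce[j],.07))
E
```

```text
scene [52 52 51] [ 284  138   47   49 1568] [307.93494898 164.13711735]
top [0.37240194 0.42391984 0.05      ] left [0.40199927 0.27054146 0.05      ] right [0.50671479 0.36328115 0.05      ]
brass [379 108  11   7  56] [384.35714286 111.14285714] [0.47873485 0.73607091 0.07      ]
brass [416 114  25  20 253] [428.28063241 123.27272727] [0.63764884 0.75227169 0.07      ]
brass [178 247  25  20 280] [188.95357143 255.43214286] [ 0.51555694 -0.17346561  0.07      ]
brass [292 248  63  67 610] [321.98852459 282.01803279] [ 0.76784241 -0.04784308  0.07      ]
brass [215 309  25  21 404] [227.16831683 318.74752475] [ 0.68974744 -0.22785526  0.07      ]
side [89 92 90] [     0      0    560    420 211058] [262.8517327  216.69580874]
top [ 1.10978893 -3.48188241  0.05      ] left [1.01907725 0.42503639 0.05      ] right [-0.06224098  0.2287025   0.05      ]
```

View pics/sc.png

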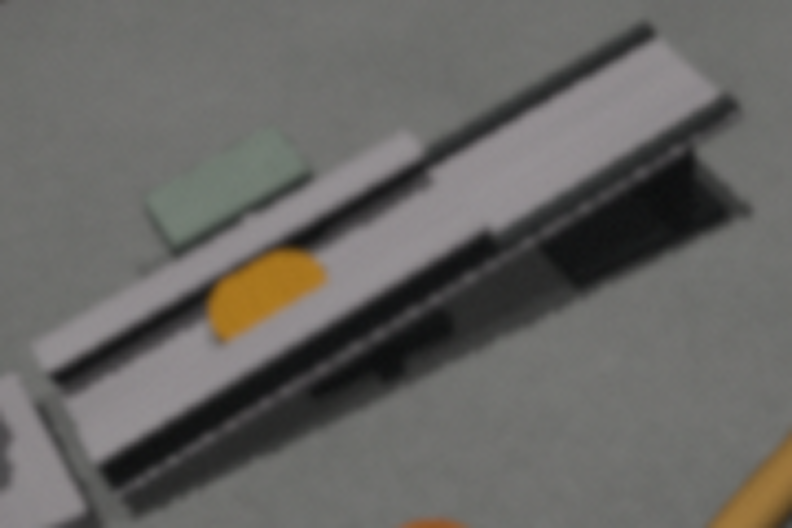

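View pics/sd.png

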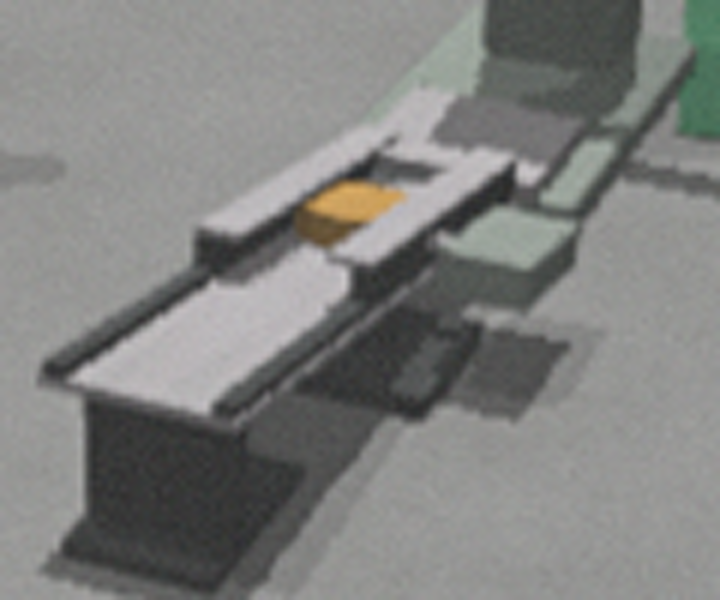

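The crops show the brass blank under the slot and the lip ends, with the chute top and rail corners clear in both views. I'll cast those corners onto planes at their known heights.

Run:
```python
from h import *
from cell import vision,r
cs,cd=vision.calibration('scene'),vision.calibration('side')
t=np.radians(10)
pts=[(cs,130,190,4.4,[(405,130,0,43,25),(425,150,0,21,25),(35,350,-210,43,25),(55,378,-210,21,25),(105,468,-210,-43,25),(490,233,0,-43,25),(648,22,150,43,6),(737,103,150,-43,6)]),
(cd,240,130,6,[(200,233,0,-43,25),(372,265,0,43,25),(512,155,-210,43,25),(333,255,0,21,25),(45,370,150,-43,6),(220,408,150,43,6)])]
A=[];B=[]
for c,ox,oy,s,L in pts:
    for u,v,x,y,z in L:
        x,y,z=x/1e3,y/1e3,z/1e3
        Z=.06+x*np.sin(t)+z*np.cos(t)
        A.append([x*np.cos(t)-z*np.sin(t),y]);B.append(onz(c,(u+.5)/s-.5+ox,(v+.5)/s-.5+oy,Z)[:2])
A=np.array(A);B=np.array(B)
def fit(A,B):
    a=A-A.mean(0);b=B-B.mean(0);th=np.arctan2((a[:,0]*b[:,1]-a[:,1]*b[:,0]).sum(),(a*b).sum())
    M=np.array([[np.cos(th),-np.sin(th)],[np.sin(th),np.cos(th)]]);return th,M,B.mean(0)-M@A.mean(0)
th,M,o=fit(A,B); print(np.degrees(th),o); print(((B-o)@M-A).round(4)*1000)
T=lambda x,y,z=0:(*(o+M@[x*np.cos(t)-z*np.sin(t),y]),.06+x*np.sin(t)+z*np.cos(t))
np.savez('chute.npz',th=th,M=M,o=o)
for n,p in dict(low=(-.21,0),top=(.15,0),ram=(-.27,0)).items(): print(n,np.round(T(*p),4))
# blank: top face z=18: brass extremes
for c,f in((cs,'scene'),(cd,'side')):
    im=cv2.imread(f'pics/{f}0.png');h=cv2.cvtColor(im,cv2.COLOR_BGR2HSV)
    m=((h[...,0]>8)&(h[...,0]<28)&(h[...,1]>110)).astype(np.uint8);u0=[130,190] if f=='scene' else [240,130]
    sub=np.zeros_like(m);
    if f=='scene': sub[240:275,170:210]=1
    else: sub[150:178,285:320]=1
    ys,xs=np.nonzero(m*sub); 
    # cast on plane of blank top
    n=np.array([*(M@[-np.sin(t),0]),np.cos(t)]);p0=np.array(T(0,0,.018));P=[]
    for u,v in zip(xs,ys):
        oo,d=ray(c,u,v);q=oo+d*(n@(p0-oo))/(n@d);w=(q-np.array(T(0,0)));hx=M.T@w[:2];P.append([hx[0]*np.cos(t)+w[2]*np.sin(t),hx[1]])
    P=np.array(P);print(f,len(P),P.min(0),P.max(0))
s=r.state();print(R.from_rotvec(s['eef_rot']).as_matrix().round(3))
for z in(0,.35): print(proj(cs,T(-.27,0)[:2]+(z,)))
```

```text
76.24708129985262 [ 0.53700466 -0.06325667]
[[-2.2 -0.6]
 [-1.4  1.7]
 [-0.4 -2. ]
 [ 1.3 -2.5]
 [ 1.1 -2. ]
 [-5.5 -5.2]
 [-2.3 -4.8]
 [-4.7 -2.6]
 [ 4.9  7.3]
 [ 1.4  2.7]
 [ 0.4  1.8]
 [-0.3  5.6]
 [ 4.7  5.1]
 [ 2.9 -4.4]]
low [ 0.4878 -0.2641  0.0235]
top [0.5721 0.0802 0.086 ]
ram [ 0.4738 -0.3215  0.0131]
scene 333 [-0.1359769  -0.01182562] [-0.07842368  0.02598819]
side 90 [-0.13674598 -0.01885142] [-0.03600691  0.01452131]
[[ 0.94   0.342 -0.001]
 [ 0.342 -0.94   0.001]
 [-0.    -0.001 -1.   ]]
[124.02948569 308.7264421 ]
[ 67.75359108 164.2212822 ]
```

Emit:
step_arm(increments=[[[0,0,-0.16],0],[[0,0,-0.16],0],[[0,0,-0.16],0],[[0,0,-0.16],0],[[0,0,-0.16],0],[[0,0,-0.16],0],[[0,0,-0.16],0],[[0.12,-0.09,0],0],[[0.12,-0.09,0],0],[[0.12,-0.09,0],0],[[0.12,-0.09,0],0],[[0.12,-0.09,0],0]], fingers=255, newtons=20)

```text
clock: 1.1
position: [0.3253, -0.4523, 0.5022]
eef_rot: [-3.094, -0.545, 0.001]
wrist_force: [0.3, -0.3, 1.2]
width: 0.176
grip_force: 0.0
```

Emit:
step_arm(increments=[[[0.12,-0.09,0],0],[[0.12,-0.09,0],0],[[0.12,-0.09,0],0],[[0.12,-0.09,0],0],[[0.12,-0.09,0],0],[[0.12,-0.09,0],0],[[0.12,-0.09,0],0],[[0.12,-0.09,0],0],[[0.12,-0.09,0],0],[[0,0,0],-0.117],[[0,0,0],-0.117],[[0,0,0],-0.117]])

```text
clock: 2.1
position: [0.5095, -0.1704, 0.502]
eef_rot: [-2.937, -1.112, 0.001]
wrist_force: [0.8, 0.3, -0.3]
width: 0.006
grip_force: 0.0
```

Emit:
step_arm(increments=[[[0,0,0],-0.117],[[0,0,0],-0.117],[[0,0,0],-0.117],[[0,0,0],-0.117],[[0,0,0.12],-0.117],[[0,0,0.16],0],[[0,0,0.16],0],[[0,0,0.1],0],[[0,0,0],0],[[0,0,0],0]])

```text
clock: 2.93
position: [0.5086, -0.1713, 0.3672]
eef_rot: [-2.472, -1.936, 0.002]
wrist_force: [-0.1, 0.7, 0.6]
width: 0.007
grip_force: 0.0
```

Run:
```python
from cell import r,vision
import cv2
s=r.state();c=vision.calibration('wrist');im=vision.camera('wrist')
cv2.imwrite('pics/w1.png',im[:,:,::-1]);import pickle;pickle.dump((s,c),open('w1.pkl','wb'))
print(s['clock'],s['position'],s['eef_rot'],c)
```

```text
2.9333 [ 0.50859316 -0.17127333  0.36721466] [-2.47194909e+00 -1.93588362e+00  2.03514883e-03] {'mtx': array([[319.54735568,   0.        , 280.7568086 ],
       [  0.        , 319.54735568, 208.85626457],
       [  0.        ,   0.        ,   1.        ]]), 'k1': -0.07260148189113855, 'origin': array([ 0.52736825, -0.08848133,  0.52966639]), 'orientation': array([-0.3074892 ,  0.03887901, -0.23949067])}
```

View pics/w1.png

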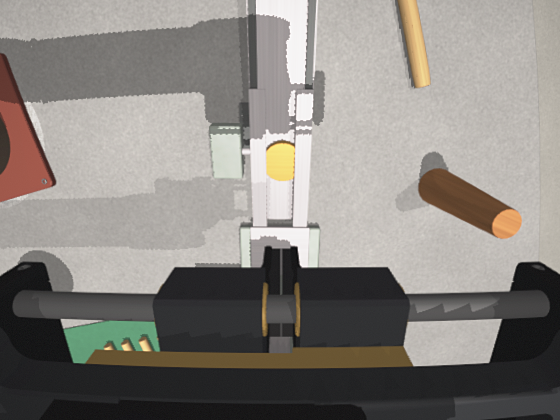

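The wrist view looks up the chute: blank at (281,161), slot between about u=266 and 296, lip ends near row 90, low end near row 225. One enlargement will refine the edges.

Run:
```python
import cv2
im=cv2.imread('pics/w1.png');cv2.imwrite('pics/w1c.png',cv2.resize(im[80:240,190:370],None,fx=3.7,fy=3.7,interpolation=cv2.INTER_CUBIC))
```

```text
(no output)
```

View pics/w1c.png

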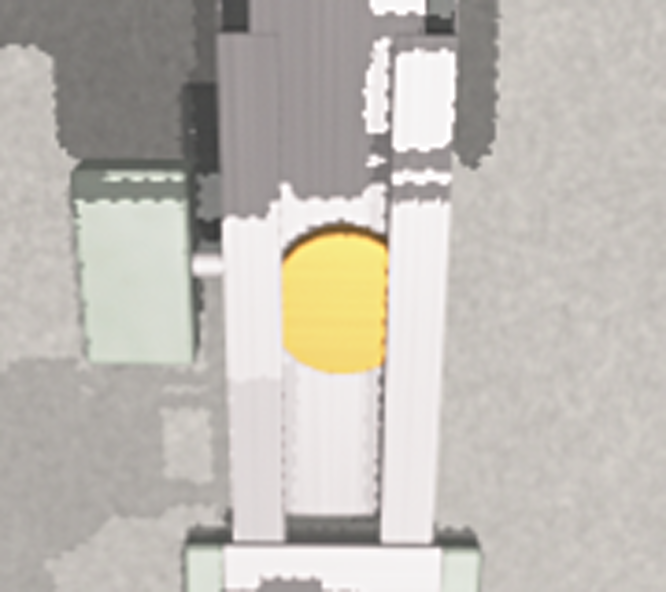

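Run:
```python
from h import *
import pickle
s,c=pickle.load(open('w1.pkl','rb'));t=np.radians(10)
L=[(219,35,0,43,25),(280,35,0,21,25),(394,37,0,-21,25),(457,37,0,-43,25),(234,541,-210,43,25),(285,541,-210,21,25),(383,543,-210,-21,25),(433,543,-210,-43,25)]
pix=lambda u,v:((u+.5)/3.7-.5+190,(v+.5)/3.7-.5+80)
A=[];B=[]
for u,v,x,y,z in L:
    x,y,z=x/1e3,y/1e3,z/1e3
    A.append([x*np.cos(t)-z*np.sin(t),y]);B.append(onz(c,*pix(u,v),.06+x*np.sin(t)+z*np.cos(t))[:2])
A=np.array(A);B=np.array(B);a=A-A.mean(0);b=B-B.mean(0);th=np.arctan2((a[:,0]*b[:,1]-a[:,1]*b[:,0]).sum(),(a*b).sum())
M=np.array([[np.cos(th),-np.sin(th)],[np.sin(th),np.cos(th)]]);o=B.mean(0)-M@A.mean(0)
print(np.degrees(th),o);print(((B-o)@M-A).round(4)*1000)
np.savez('chute.npz',th=th,M=M,o=o)
n=np.array([*(M@[-np.sin(t),0]),np.cos(t)])
C=lambda q:(lambda h,w:(h[0]*np.cos(t)+w*np.sin(t),h[1],-h[0]*np.sin(t)+w*np.cos(t)))(M.T@(q[:2]-o),q[2]-.06)
p0=np.array([*o,.06])+n*.018
for u,v in((340,233),(335,374)):
    oo,d=ray(c,*pix(u,v));print('blank edge',C(oo+d*(n@(p0-oo))/(n@d)))
print('tcp',C(s['position']),'tool x', np.degrees(np.arctan2(*R.from_rotvec(s['eef_rot']).as_matrix()[[1,0],0])))
T=lambda x,y,z=0:np.array([*(o+M@[x*np.cos(t)-z*np.sin(t),y]),.06+x*np.sin(t)+z*np.cos(t)])
g=T(-.163,0,.005);w=g-s['position'];tx=R.from_rotvec(s['eef_rot']).as_matrix()
print('target',g,'tool shift /0.25',tx.T@w/.25)
```

```text
75.67646709860976 [ 0.53356399 -0.06129642]
[[-0.2 -0.7]
 [-0.1 -0.5]
 [-0.5  0.9]
 [-0.2  0.4]
 [ 0.3  0.4]
 [ 0.5  0.2]
 [-0.  -0.5]
 [ 0.2 -0.2]]
blank edge (np.float64(-0.074459183201714), np.float64(-0.0015174928700882034), np.float64(0.01799999999999994))
blank edge (np.float64(-0.13369164349343193), np.float64(1.6613139906106123e-06), np.float64(0.01799999999999999))
tcp (np.float64(-0.057675918223222336), np.float64(-0.0030133649165401963), np.float64(0.3221237601336717)) tool x 76.13186662112335
target [ 0.49363612 -0.21767133  0.03661939] tool shift /0.25 [-0.1946551  -0.01064977  1.32238857]
```

Emit:
step_arm(increments=[[[-0.1,-0.005,0],0],[[-0.095,-0.006,0],0.007],[[0,0,0.16],0],[[0,0,0.16],0],[[0,0,0.16],0],[[0,0,0.16],0],[[0,0,0.16],0],[[0,0,0.16],0],[[0,0,0.16],0],[[0,0,0.05],0],[[0,0,0],0],[[0,0,0],0]])

```text
clock: 3.98
position: [0.4966, -0.2185, 0.0773]
eef_rot: [2.479, 1.927, 0.002]
wrist_force: [0.8, -0.0, 0.5]
width: 0.007
grip_force: 0.0
```

Emit:
step_arm(increments=[[[0,0,0.03],0],[[0,0,0.03],0],[[0,0,0.03],0],[[0,0,0.03],0],[[0,0,0.02],0],[[0,0,0],0],[[0,0,0],0]])

```text
clock: 4.57
position: [0.4946, -0.2178, 0.0397]
eef_rot: [-2.48, -1.928, 0.0]
wrist_force: [0.4, -0.5, 0.6]
width: 0.007
grip_force: 0.0
```

```bash
cat > cp.py <<'E'
from h import *
f=np.load('chute.npz');M,o=f['M'],f['o'];t=np.radians(10)
def C(q):
    h=M.T@(np.asarray(q)[:2]-o);w=q[2]-.06
    return np.array([h[0]*np.cos(t)+w*np.sin(t),h[1],-h[0]*np.sin(t)+w*np.cos(t)])
def T(x,y,z=0): return np.array([*(o+M@[x*np.cos(t)-z*np.sin(t),y]),.06+x*np.sin(t)+z*np.cos(t)])
E
python3 - <<'E'
from cp import *
from cell import r
s=r.state();print(s['clock'],C(s['position']),s['position'],s['wrist_force'],R.from_rotvec(s['eef_rot']).as_matrix().round(4))
m=R.from_rotvec(s['eef_rot']).as_matrix()
print(m.T@(T(.045-.0395,-.001,.006)-s['position'])/.25)
E
```

```text
4.5667 [-0.16237853 -0.00097807  0.00806167] [ 0.49460366 -0.21783542  0.03974246] [ 0.41645994 -0.48328668  0.55893417] [[ 2.466e-01  9.691e-01 -7.000e-04]
 [ 9.691e-01 -2.466e-01  4.000e-04]
 [ 2.000e-04 -8.000e-04 -1.000e+00]]
[ 6.62767183e-01  5.53377896e-04 -1.08344691e-01]
```

Emit:
step_arm(increments=[[[0.034,0,0],0],[[0.034,0,-0.004],0],[[0.034,0,-0.006],0],[[0.034,0,-0.006],0],[[0.034,0,-0.006],0],[[0.034,0,-0.006],0],[[0.034,0,-0.006],0],[[0.034,0,-0.006],0]])

```text
clock: 5.23
position: [0.5119, -0.1528, 0.0506]
eef_rot: [2.48, 1.926, -0.001]
wrist_force: [0.4, -4.7, -2.7]
width: 0.005
grip_force: 2.3
```

Emit:
step_arm(increments=[[[0.034,0,-0.006],0],[[0.034,0,-0.006],0],[[0.034,0,-0.006],0],[[0.034,0,-0.006],0],[[0.034,0,-0.006],0],[[0.034,0,-0.006],0]])

```text
clock: 5.73
position: [0.5244, -0.102, 0.0594]
eef_rot: [2.48, 1.928, -0.0]
wrist_force: [-0.6, -3.9, 1.8]
width: 0.005
grip_force: 2.4
```

Run:
```python
from cp import *
from cell import r
s=r.state();print(s['clock'],C(s['position']),s['wrist_force'])
m=R.from_rotvec(s['eef_rot']).as_matrix()
print(m.T@(T(.0105,-.001,.006)-s['position'])/.25)
```

```text
5.7333 [-0.04115631 -0.00119812  0.0066286 ] [-0.59024894 -3.9113389   1.7697101 ]
[ 0.20391293 -0.00061963 -0.0334674 ]
```

Emit:
step_arm(increments=[[[0.03,0,-0.005],0],[[0.03,0,-0.005],0],[[0.03,0,-0.005],0],[[0.03,0,-0.005],0],[[0.03,0,-0.005],0],[[0.03,0,-0.005],0],[[0.024,0,-0.004],0],[[0,0,0],0],[[0,0,0],0],[[0,0,0],0]])

```text
clock: 6.57
position: [0.5366, -0.0523, 0.0673]
eef_rot: [-2.479, -1.928, -0.001]
wrist_force: [0.1, -0.5, -0.2]
width: 0.009
grip_force: 0.0
```

Emit:
step_arm(increments=[[[-0.02,0,0],0],[[-0.04,0,-0.1],0],[[-0.06,0,-0.15],0],[[-0.06,0,-0.15],0],[[-0.06,0,-0.15],0],[[-0.06,0,-0.12],0],[[0,0,0],0],[[0,0,0],0],[[0,0,0],0]], fingers=0)

```text
clock: 7.32
position: [0.5179, -0.1257, 0.2342]
eef_rot: [-2.48, -1.927, 0.0]
wrist_force: [0.3, 0.2, 0.6]
width: 0.601
grip_force: 0.0
```

```bash
cat > bl.py <<'E'
from cp import *
from cell import r,vision
def look(name):
    s=r.state();c=vision.calibration('wrist');im=vision.camera('wrist')[:,:,::-1].copy();cv2.imwrite(f'pics/{name}.png',im);return s,c,im
def brass(im,lo=300):
    h=cv2.cvtColor(im,cv2.COLOR_BGR2HSV);m=((h[...,0]>15)&(h[...,0]<32)&(h[...,1]>110)).astype(np.uint8)
    k,l,st,ce=cv2.connectedComponentsWithStats(m)
    return [(st[j],ce[j],cv2.findContours((l==j).astype(np.uint8),0,cv2.CHAIN_APPROX_NONE)[0][0][:,0]) for j in range(1,k) if st[j][4]>lo]
E
python3 - <<'E'
from bl import *
s,c,im=look('w2');print(s['clock'],C(s['position']),s['position'],s['width'],s['wrist_force'])
n=np.array([*(M@[-np.sin(t),0]),np.cos(t)]);p0=T(0,0,.018);m=R.from_rotvec(s['eef_rot']).as_matrix()
for st,ce,k in brass(im):
    P=[]
    for u,v in k:
        a,d=ray(c,u,v);P.append(C(a+d*(n@(p0-a))/(n@d))[:2])
    P=np.array(P,np.float32);print(st,ce,cv2.minEnclosingCircle(P),P.min(0),P.max(0))
E
```

```text
7.3167 [-0.03500558 -0.00070202  0.18308275] [ 0.51785024 -0.12567593  0.23422265] 0.6012565818705031 [0.30459684 0.18542776 0.56854421]
[439   0  25 121 731] [451.02872777  57.06976744] ((0.06379631161689758, -0.1561162918806076), 0.05562500283122063) [ 0.01258623 -0.1780157 ] [ 0.11519641 -0.13400833]
[ 250   36   58   69 2772] [275.97294372  70.2536075 ] ((0.05474909394979477, 0.0005764314555563033), 0.029447659850120544) [ 0.02540542 -0.02302548] [0.0835669  0.02929536]
[165 282  19  53 518] [172.07142857 308.5019305 ] ((-0.2387683093547821, 0.14517304301261902), 0.050239160656929016) [-0.28682885  0.12673564] [-0.19070776  0.16155523]
[378 282  20  53 515] [389.34563107 308.14757282] ((-0.23835338652133942, -0.14314037561416626), 0.05041893571615219) [-0.28636724 -0.15919627] [-0.19033954 -0.12421774]
[ 186  343  325   26 5235] [357.6678128  357.64508118] ((-0.35731297731399536, -0.10846409946680069), 0.2545070946216583) [-0.36015484 -0.36287013] [-0.31160244  0.14594193]
```

View pics/w2.png

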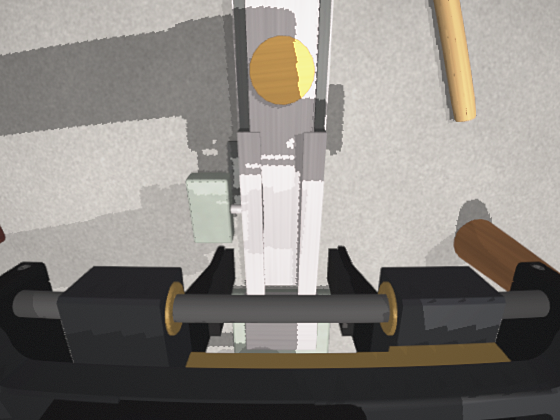

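The blank lies at about (282,70), in the open part clear of the lips, at x ≈ 0.0545 and y ≈ -0.001. Next is the grasp, across the rails and above them.

Run:
```python
from cp import *
from cell import r
s=r.state();m=R.from_rotvec(s['eef_rot']).as_matrix();print(m.T@(T(.0545,-.001,.010)-s['position'])/.25)
```

```text
[0.47126909 0.00440365 0.61752204]
```

Emit:
step_arm(increments=[[[0.157,0.001,0],0],[[0.157,0.002,0],0],[[0.157,0.001,0],0],[[0,0,0.1],0],[[0,0,0.15],0],[[0,0,0.15],0],[[0,0,0.08],0],[[0,0,0],0],[[0,0,0],0]])

```text
clock: 8.12
position: [0.547, -0.0113, 0.1136]
eef_rot: [-2.477, -1.928, 0.004]
wrist_force: [0.4, 0.4, 0.7]
width: 0.999
grip_force: 0.0
```

Run:
```python
from cp import *
from cell import r
s=r.state();m=R.from_rotvec(s['eef_rot']).as_matrix();print(s['clock'],s['width'],C(s['position']),m.T@(T(.0545,-.001,.010)-s['position'])/.25)
```

```text
8.1167 0.9991110196251226 [ 0.06031233 -0.00060328  0.04377386] [0.00056672 0.00213704 0.13707274]
```

Emit:
step_arm(increments=[[[0,0.002,0.04],0],[[0,0,0.04],0],[[0,0,0.03],0],[[0,0,0.015],0],[[0,0,0.01],0],[[0,0,0],0],[[0,0,0],0]])

```text
clock: 8.7
position: [0.5489, -0.0121, 0.0815]
eef_rot: [2.48, 1.928, 0.0]
wrist_force: [-0.6, -0.2, 0.2]
width: 0.998
grip_force: 0.0
```

Run:
```python
from cp import *
from cell import r
s=r.state();m=R.from_rotvec(s['eef_rot']).as_matrix();print(s['clock'],s['wrist_force'],C(s['position']),m.T@(T(.0545,-.001,.010)-s['position'])/.25)
```

```text
8.7 [-0.59382206 -0.1672145   0.15720448] [ 0.05439628 -0.00271526  0.01225808] [ 0.00198062 -0.00686149  0.0088219 ]
```

Emit:
step_arm(increments=[[[0,-0.004,0.007],0],[[0,0,0],0],[[0,0,0],0]])

```text
clock: 8.95
position: [0.5478, -0.0119, 0.0797]
eef_rot: [2.48, 1.928, 0.0]
wrist_force: [-0.2, 0.1, 0.8]
width: 1.002
grip_force: 0.0
```

Emit:
step_arm(increments=[[[0,0,0],0],[[0,0,0],0],[[0,0,0],0],[[0,0,0],0],[[0,0,0],0],[[0,0,0],0],[[0,0,0],0],[[0,0,0],0],[[0,0,0],0],[[0,0,0],0]], fingers=255, newtons=30)

```text
clock: 9.78
position: [0.5478, -0.0119, 0.0795]
eef_rot: [-2.48, -1.928, 0.0]
wrist_force: [-0.6, -0.2, 0.8]
width: 0.679
grip_force: 30.0
```

Emit:
step_arm(increments=[[[0,0,-0.02],0],[[0,0,-0.05],0],[[0,0,-0.1],0],[[0,0,-0.1],0],[[0,0,-0.1],0],[[0.08,-0.02,-0.1],0],[[0.1,-0.04,-0.1],0],[[0.1,-0.04,-0.05],0],[[0.1,-0.04,0],0],[[0.05,-0.02,0],0],[[0,0,0],0],[[0,0,0],0]])

```text
clock: 10.78
position: [0.5351, 0.1029, 0.2352]
eef_rot: [2.478, 1.931, -0.0]
wrist_force: [0.3, -0.1, -5.1]
width: 0.681
grip_force: 30.0
```

Run:
```python
from bl import *
s,c,im=look('w3');print(s['clock'],s['position'],s['width'],s['grip_force'],s['wrist_force'])
import pickle;pickle.dump((s,c),open('w3.pkl','wb'))
print(proj(c,[.454,.317,.05]))
```

```text
10.7833 [0.53512664 0.10290757 0.23518289] 0.6814763247645153 29.998281598091125 [ 0.30898155 -0.11659233 -5.07996554]
[149.39703628   1.76896951]
```

View pics/w3.png

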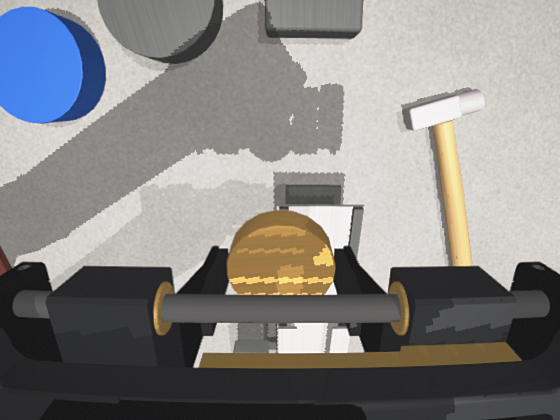

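The blank is held at (281,255) and the round block is partly visible at the top, around (160,20). I'll move closer and measure the block.

Emit:
step_arm(increments=[[[0.06,-0.05,0],0],[[0.081,-0.07,0],0],[[0.081,-0.07,0],0],[[0.081,-0.07,0],0],[[0.06,-0.05,0],0],[[0.04,-0.04,0],0],[[0,0,0],0],[[0,0,0],0],[[0,0,0],0]])

```text
clock: 11.58
position: [0.4763, 0.2197, 0.2345]
eef_rot: [2.482, 1.925, -0.001]
wrist_force: [-0.1, -0.5, -4.6]
width: 0.677
grip_force: 30.0
```

Run:
```python
from bl import *
s,c,im=look('w4');print(s['clock'],s['position'],s['grip_force'])
import pickle;pickle.dump((s,c),open('w4.pkl','wb'))
print(proj(c,[.454,.317,.05]))
```

```text
11.5833 [0.47632437 0.2196537  0.23451698] 29.99821275472641
[238.29852663 103.64607155]
```

View pics/w4.png

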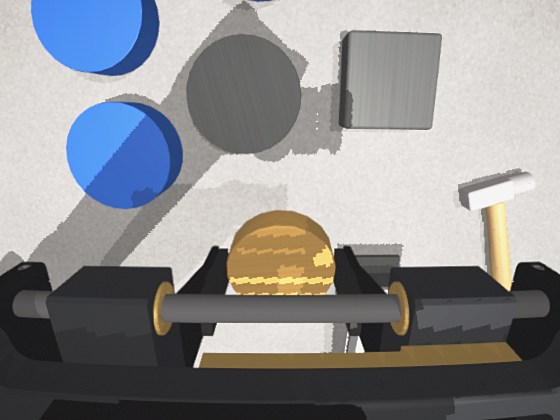

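The block's top rim runs from u=186 to 301 and v=35 to about 153, centre near (243.5,94).

Run:
```python
from bl import *
import pickle
s,c=pickle.load(open('w4.pkl','rb'))
P=np.array([onz(c,u,v,.05)[:2] for u,v in((186.5,93),(300.5,93),(243,35),(243,152),(203,54),(284,54))])
A=np.c_[2*P,np.ones(len(P))];x=np.linalg.lstsq(A,(P**2).sum(1),rcond=None)[0];print('c',x[:2],'r',np.sqrt(x[2]+x[:2]@x[:2]))
q=r.state();m=R.from_rotvec(q['eef_rot']).as_matrix();print(m.T@(np.array([*x[:2],.09])-q['position'])/.25)
```

```text
c [0.4614129  0.32278407] r 0.05834573620225324
[ 0.38514377 -0.160953    0.57773404]
```

Emit:
step_arm(increments=[[[0.08,-0.03,0],0],[[0.1,-0.045,0],0],[[0.1,-0.045,0],0],[[0.1,-0.04,0.05],0],[[0,0,0.12],0],[[0,0,0.12],0],[[0,0,0.12],0],[[0,0,0.1],0],[[0,0,0.05],0],[[0,0,0],0],[[0,0,0],0],[[0,0,0],0]])

```text
clock: 12.63
position: [0.4615, 0.3238, 0.0964]
eef_rot: [2.481, 1.927, 0.004]
wrist_force: [1.1, 0.7, -3.9]
width: 0.675
grip_force: 30.0
```

Run:
```python
from bl import *
q=r.state();m=R.from_rotvec(q['eef_rot']).as_matrix();print(q['clock'],q['position'],q['wrist_force'],q['wrist_torque'],m.T@(np.array([.4614,.3228,.067])-q['position'])/.25)
```

```text
12.6333 [0.46148156 0.32378856 0.0963556 ] [ 1.09003183  0.66643023 -3.85328518] [ 0.00916672 -0.07899817  0.0041767 ] [-0.00412701  0.0004685   0.11741596]
```

Emit:
step_arm(increments=[[[0,0,0.03],0],[[0,0,0.03],0],[[0,0,0.025],0],[[0,0,0.015],0],[[0,0,0.008],0],[[0,0,0],0],[[0,0,0],0]], newtons=18)

```text
clock: 13.22
position: [0.4602, 0.3234, 0.0676]
eef_rot: [-2.48, -1.928, 0.0]
wrist_force: [0.4, -0.4, -5.3]
width: 0.681
grip_force: 18.0
```

Emit:
step_arm(increments=[[[0,0,0.006],0],[[0,0,0.006],0],[[0,0,0],0]])

```text
clock: 13.47
position: [0.4604, 0.3234, 0.0646]
eef_rot: [-2.48, -1.928, -0.001]
wrist_force: [-0.5, 0.2, -3.1]
width: 0.68
grip_force: 18.0
```

Emit:
step_arm(increments=[[[0,0,0.005],0],[[0,0,0.005],0],[[0,0,0],0]])

```text
clock: 13.72
position: [0.4605, 0.3238, 0.0623]
eef_rot: [-2.48, -1.928, -0.002]
wrist_force: [-0.0, 1.9, -1.6]
width: 0.68
grip_force: 18.0
```

Contact has begun and the force is rising gently, so the blank is rotating flat. I'll keep lowering with a lighter grip.

Emit:
step_arm(increments=[[[0,0,0.005],0],[[0,0,0],0],[[0,0,0],0]], newtons=8)

```text
clock: 13.97
position: [0.4601, 0.323, 0.0606]
eef_rot: [2.48, 1.928, -0.001]
wrist_force: [-0.5, -0.1, -3.8]
width: 0.686
grip_force: 8.0
```

Emit:
step_arm(increments=[[[0,0,0.004],0],[[0,0,0],0],[[0,0,0],0]], newtons=4)

```text
clock: 14.22
position: [0.4602, 0.3233, 0.0601]
eef_rot: [2.48, 1.928, 0.0]
wrist_force: [-1.4, -0.5, 2.6]
width: 0.686
grip_force: 4.0
```

Emit:
step_arm(increments=[[[0,0,0.004],0],[[0,0,0],0],[[0,0,0],0]])

```text
clock: 14.47
position: [0.4603, 0.3236, 0.0591]
eef_rot: [-2.48, -1.928, -0.001]
wrist_force: [-2.4, -0.4, 6.0]
width: 0.686
grip_force: 4.0
```

Emit:
step_arm(increments=[[[0,0,0],0],[[0,0,0],0],[[0,0,0],0],[[0,0,0],0],[[0,0,0],0],[[0,0,0],0],[[0,0,0],0]], fingers=0)

```text
clock: 15.05
position: [0.4603, 0.3233, 0.0588]
eef_rot: [-2.48, -1.928, 0.0]
wrist_force: [0.1, -0.2, -0.5]
width: 0.995
grip_force: 0.0
```

Emit:
step_arm(increments=[[[0,0,-0.03],0],[[0,0,-0.1],0],[[0,0,-0.15],0],[[-0.06,0,-0.15],0],[[-0.12,0,-0.1],0],[[-0.12,0,-0.1],0],[[-0.06,0,0],0],[[0,0,0],0],[[0,0,0],0],[[0,0,0],0]])

```text
clock: 15.88
position: [0.4379, 0.2367, 0.2163]
eef_rot: [-2.48, -1.929, -0.0]
wrist_force: [-0.2, -0.9, 0.9]
width: 1.0
grip_force: 0.0
```

Run:
```python
from bl import *
s,c,im=look('w5');print(s['clock'],s['position'],s['width'])
for st,ce,k in brass(im):
    P=np.array([onz(c,u,v,.068)[:2] for u,v in k],np.float32);x=cv2.minEnclosingCircle(P)
    if x[1]<.05: print(st,x)
```

```text
15.8833 [0.43786685 0.23668698 0.21632404] 0.9997802448177426
[ 250   69   64   67 3199] ((0.45835211873054504, 0.32348567247390747), 0.029881613329052925)
[103 281  27  53 702] ((0.21629977226257324, 0.15268440544605255), 0.03834182769060135)
[432 281  28  53 707] ((0.5881143808364868, 0.05752527341246605), 0.038837578147649765)
```

View pics/w5.png

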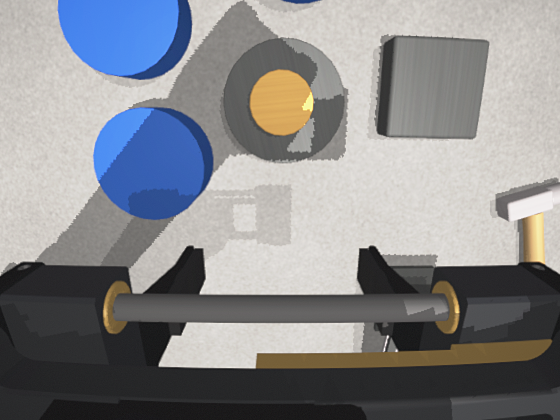

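The blank lies flat at (281,102), centred on the round block (rim u 222–345), about 3 mm off centre, and the gripper is clear.

```bash
python3 -c "
from cell import r
print(r.close_job())"
```

```text
the job is handed in; nothing more can be done
None
```

I pushed the blank clear of the lips, lifted it out and set it flat on the round bench block, about 3 mm off centre by the last wrist picture. I handed the job in at about 16 s; no verdict was returned.

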